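Dry-fit a trailer wheel hub on its stub axle

ROBOT

A 6-joint arm with a two-finger parallel gripper is mounted at the origin on a cart in front of the work surface, level with it; the furniture and walls round the work are solid. World frame = base frame: x ahead of the robot, y to its left, z up, the work surface at z = 0. Lengths are in m, angles in rad, forces in N, time in s.
With the tool pointing down it reaches from about 0.275 to 0.85 m from the base axis. Payload 5.2 kg.
Tool frame: the origin (TCP) lies at the very end of the fingers, on their centre line; the grasp point (between the pads) lies 19 mm behind it; z points along the fingers, y is the line along which they close (so a half turn about z gives the same grasp; the last joint's range is limited). The gripper opens to 85 mm and grips with 20 to 120 N. Pads are 22 mm wide; open, the fingers measure 114 mm over their backs; the gripper's body (76 mm by 85 mm) begins 54 mm behind the grasp point. The pads swing forward as they close: fully open they stand 13 mm farther back than shut.
Start: joints at [0.929, 0.259, 1.535, -0, 1.348, -0.203], TCP at [0.234, 0.498, 0.231] pointing down, gripper open.
Joint ranges: [-3.14, 3.14], [-0.91, 2.08], [0.19, 2.58], [-1.22, 4.36], [0.22, 2.71], [-3.12, 3.12]. Speed limits (rad/s): [2.57, 2.57, 3.14, 3.14, 3.14, 3.14].

INTERFACE

Orientations are given as a 3x3 rotation matrix whose columns are the frame's x, y, z axes.
In Python, from plant import status, vision, workorder gives the robot as it stands.
- The arm moves only by the tool play_rows, never from a script. Its arguments are lists of equal length, an entry for each row: "travel": the shift along the tool's x, y, z in mm, a list of three; "dr": the turn, a rotation vector about the tool's x, y, z in rad, a list of three. In form: {"travel": [[x, y, z], ...], "dr": [[rx, ry, rz], ...]}. A call has 1 to 5 rows; each row is the pose to reach, as a shift and turn from the pose commanded when the call began, along the tool's axes at that moment; what a row does not reach only later rows make up. A row lasts 1/8 s, in which the tool goes at most 62.5 mm and 10.7 degrees, less where a joint would pass 70% of its speed; a pose out of reach is approached as far as the arm can. A call with a gripper value outside its range is refused whole. "hand" is the opening, from -1 (shut) to 1 (fully open), set as the call begins (left out, the last holds). The fingers move at their own pace and stop on an object; the grip force is fixed at half the most. Time passes only in rows, so rows that repeat a pose let the fingers close. It gives the time, the measured TCP pose, the force, the opening and the grip force at its end, in the units of the state.
- status.read_state(): the state, without advancing time (a new reading comes with each control period).
- vision.get_image(name): name is "side" or "top"; returns a dict with "color" (400x640x3 uint8, red, green, blue), "K" (3x3 intrinsics, pixels), "dist_coeffs" ([k1, k2, p1, p2, k3] as OpenCV has them; the pictures are not rectified), "R" (3x3) and "t" (3): a world point X has camera coordinates R X + t. Camera axes: x right, y down, z forward; pixel columns grow to the right and rows downward; lengths in m; the calibration is good to about 2 mm. A picture is of the moment at which its call begins. There is no depth.
- workorder.close_job(): hands the job in; it is judged then, once.
The state is a dict: "clock": time; "joints": joint angles; "dq": joint speeds; "joint_efforts": joint torques, N m; "tcp_pos": TCP position; "eef_rot": TCP orientation; "ft_force": force on the tool from outside, world axes, zero at the start; "torque": the same for the moment, N m; "gripper_width": opening from 0.0 (shut) to 1.0 (fully open); "gripper_force": force on a finger pad.
Only numpy, scipy, OpenCV 4.12 (cv2) and the standard library are available. Lean on these libraries where they do the work, as an engineer would, in place of code of your own. Each camera call takes 0.05 s, during which the arm holds its last target. There are 200 camera calls.

TASK

Dry-fit the trailer hub on the stub axle that stands upright on the bench: first the large taper bearing, wide end down, right down on the axle's shoulder; then lower the hub over it, nose up (do not let it drop down the axle); then the small taper bearing, narrow end down, into the mouth of the hub; and last the thick washer on top of it. Seat each part fully and squarely before you fit the next, let go of everything at the end, and leave the spanner and pliers where they lie.

Things in the scene. Friction and masses are not known exactly. Their poses are not given: they have to be found in the camera images.
- stub_axle: Fixed steel stub axle, 82 mm tall, upright on a dark square flange 96x96x10 mm. Origin: centre of the flange's underside on the bench; z up along the axle. Diameters (mm) by height: dark shoulder 50 up to z=24 (the large bearing sits on its flat top), bright journal 34 up to 35, taper to 24 at 40, 24 up to 48, taper to 20 at 50, journal 20 up to 65, threaded end 16 up to the chamfered top at 82.
- inner_bearing: Loose large taper roller bearing (rollers round an inner ring), 60 mm outside diameter, 16 high, bore 36, 0.22 kg. Lies wide end down, as it is to be fitted; 60 mm wide (grip there) up to 11 mm above its underside, then narrows to 51 at the top. Origin: centre of its underside, z up. Seated: origin 24 mm above the axle's.
- hub: Loose wheel hub, 30 mm high, 0.6 kg, lying nose up as it is to be fitted. Dark wheel flange dia 104 at z=3 to 11 with 4 bolt holes; bright nose dia 56 from z=17 to the top (grip there). Pocket below dia 62, 12 deep, for the large bearing; bore 29; seat in the top 6 deep, 47 wide at the mouth, 39 below, for the small bearing. Origin: centre of underside, z up. Seated: origin 28 mm above the axle's.
- outer_bearing: Loose small taper roller bearing, 44 mm outside diameter, 15 high, bore 22, 0.1 kg. Stands narrow end down, as it is to be fitted: dia 36 at the bottom, 44 from 7 to 13 mm above its underside (grip there), 40 at the top. Origin: centre of its underside, z up. Seated: origin 52 mm above the axle's; its top then stands 9 mm above the hub.
- washer: Loose thick plain steel washer lying flat: 36 mm outside diameter, hole 18, thickness 6, 0.04 kg. Origin: centre of its underside, z up. Seated on the small bearing, round the threaded end: origin 67 mm above the axle's.
- spanner: Loose 17 mm combination spanner, 219 mm long, lying flat in front of the clamp at the left: a bystander, leave it alone. Origin about its middle, on the bench.
- pliers: Loose pliers with blue grips, 179 mm long, lying flat at the right of the work: a bystander, leave them alone. Origin about their middle, on the bench.

How it is judged:
By the outcome, as a careful person would: the job done as asked, in the order asked, and still so for the second after the job is handed in, with the robot touching nothing.
It also fails if it takes over 83 s, if anything falls off the work surface, if the arm or the gripper's body presses on something with over 40 N, if the wrist force passes 120 N, or if a joint passes its speed limit or range.

## Working session

There is one attempt and no reset: what is moved stays moved. The work goes in short steps, Python scripts to look and compute and a tool call to move; the robot and the scene stay as the last step left them, time stands still between calls to the robot, and variables do not carry over. Pictures are saved under pics/ and viewed, at most 17 in all, crops included, and the job is handed in when it is done.

Besides the shell and the picture viewer there is one more tool, called after ">>>" by a JSON object that holds its "method" and its "body", one argument or row to a line. play_rows: Moves the arm, as the interface text tells. Its arguments: {"type":"object","properties":{"travel":{"type":"array"},"dr":{"type":"array"},"hand":{"type":"number"}},"required":["travel","dr"]}

```bash
ls; mkdir -p pics
python3 - <<'E'
from plant import status, vision
import cv2
s=status.read_state(); print(s)
for n in ("side","top"):
    d=vision.get_image(n); cv2.imwrite(f"pics/{n}0.png",d["color"][:,:,::-1])
    print(n,d["K"],d["dist_coeffs"],d["R"],d["t"], -d["R"].T@d["t"])
E
```

```text
pics
{'clock': 0.0, 'joints': array([ 9.29209080e-01,  2.59326929e-01,  1.53609820e+00,  2.49660856e-05,
        1.34800848e+00, -2.02825644e-01]), 'dq': array([-2.40979583e-04,  6.54676809e-04, -1.07893892e-03,  1.06114971e-03,
        1.89066955e-04,  7.37284213e-05]), 'joint_efforts': array([ 7.55175315e-04, -4.46047282e+01, -2.90565491e+01, -3.18356524e-04,
        1.15934302e-02,  1.28302523e-05]), 'tcp_pos': array([0.23330642, 0.49747259, 0.23047728]), 'eef_rot': array([[-9.05275877e-01,  4.24822703e-01, -1.12126116e-03],
       [ 4.24823999e-01,  9.05274786e-01, -1.46030542e-03],
       [ 3.94678559e-04, -1.79831792e-03, -9.99998305e-01]]), 'ft_force': array([0.110127  , 0.49906845, 0.29804118]), 'torque': array([ 0.00201573,  0.00417619, -0.03952425]), 'gripper_force': 0.0, 'gripper_width': 1.0013160428653831}
side [[517.66978491   0.         309.87559132]
 [  0.         517.66978491 205.02170384]
 [  0.           0.           1.        ]] [-0.08281664  0.          0.          0.          0.        ] [[ 0.99877576 -0.04565223  0.01904876]
 [-0.01256148 -0.60652474 -0.79496537]
 [ 0.04784549  0.79375286 -0.60635567]] [-0.54478908  0.01033417  1.23251956] [ 0.48528144 -0.99691884  0.76593808]
top [[448.798311     0.         318.29403055]
 [  0.         448.798311   192.31407532]
 [  0.           0.           1.        ]] [0.04278835 0.         0.         0.         0.        ] [[ 0.01475927 -0.99988955 -0.00174834]
 [-0.99003098 -0.01436876 -0.14011497]
 [ 0.14007437  0.00379891 -0.9901337 ]] [-0.04812338  0.56940158  1.02141907] [ 0.42136084 -0.04381675  1.09103899]
```

View pics/top0.png

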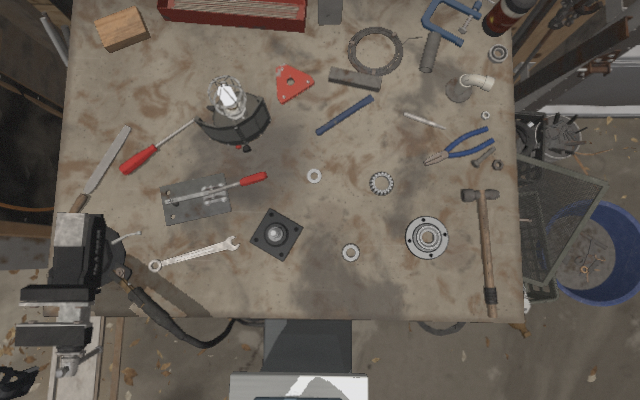

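View pics/side0.png

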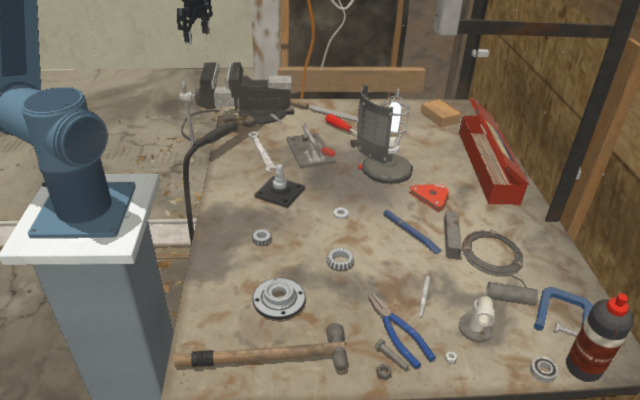

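The top view shows the axle at (275,233), washer (314,176), large bearing (381,183), small bearing (350,253) and hub (427,238). In the side view they are at (280,187), (341,212), (340,259), (262,237) and (279,296). Next I'll enlarge these for outlines.

```bash
cat > h.py <<'E'
import numpy as np, cv2
from plant import status, vision
def ray(d,p):
    q=cv2.undistortPoints(np.array([[p]],float),d["K"],d["dist_coeffs"])[0,0]
    v=d["R"].T@np.array([q[0],q[1],1]); return -d["R"].T@d["t"], v/np.linalg.norm(v)
def plane(d,p,z):
    c,v=ray(d,p); return c+v*(z-c[2])/v[2]
def tri(d1,p1,d2,p2):
    c1,v1=ray(d1,p1);c2,v2=ray(d2,p2)
    a=np.linalg.lstsq(np.c_[v1,-v2],c2-c1,rcond=None)[0]
    A,B=c1+a[0]*v1,c2+a[1]*v2; return (A+B)/2, np.linalg.norm(A-B)
def proj(d,X):
    return cv2.projectPoints(np.array([X],float),cv2.Rodrigues(d["R"])[0],d["t"],d["K"],d["dist_coeffs"])[0][0,0]
E
python3 - <<'E'
from h import *
T=vision.get_image("top");S=vision.get_image("side")
P=dict(axle=((275,233),(280,187)),washer=((314,176),(341,212)),inner=((381,183),(340,259)),outer=((350,253),(262,237)),hub=((427,238),(279,296)),lampT=((232,80),(394,100)))
for k,(a,b) in P.items(): print(k,*tri(T,a,S,b))
rows=[]
for d,j in((T,0),(S,1)):
    r=[]
    for k in ("axle","washer","inner","outer","hub"):
        x,y=P[k][j]; h=30
        c=cv2.resize(d["color"][y-h:y+h,x-h:x+h,::-1],(300,300),interpolation=cv2.INTER_CUBIC) 
        r.append(c[::1]) 
    rows.append(r)
g=[np.hstack([cv2.resize(c,(260,260)) for c in l]) for l in (rows[0][:3],rows[0][3:]+[rows[1][0]])]
cv2.imwrite("pics/c1.png",np.vstack(g))
g=[np.hstack([cv2.resize(c,(260,260)) for c in l]) for l in (rows[1][1:4],rows[1][4:]+[np.zeros((9,9,3),np.uint8)]*2)]
cv2.imwrite("pics/c2.png",np.vstack(g))
E
```

```text
axle [0.47352494 0.06230028 0.01478727] 0.0007947128479238369
washer [ 0.61708729 -0.02847879  0.00370017] 0.0030211722385099908
inner [ 0.60059929 -0.19277705  0.00541491] 0.000802070312722539
outer [ 0.43103964 -0.11759442  0.00583845] 0.003496304582655605
hub [ 0.46938995 -0.30077561  0.01107176] 0.003296509688612436
lampT [0.76094573 0.13726236 0.21971967] 0.02002104971246799
```

View pics/c1.png

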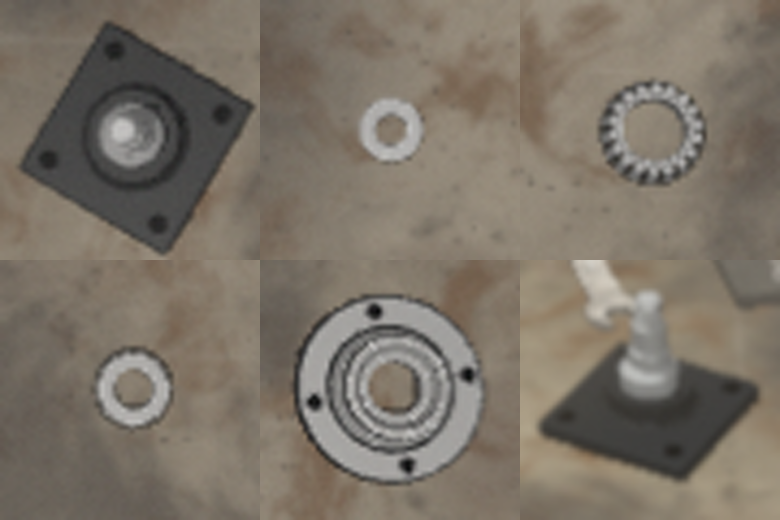

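View pics/c2.png

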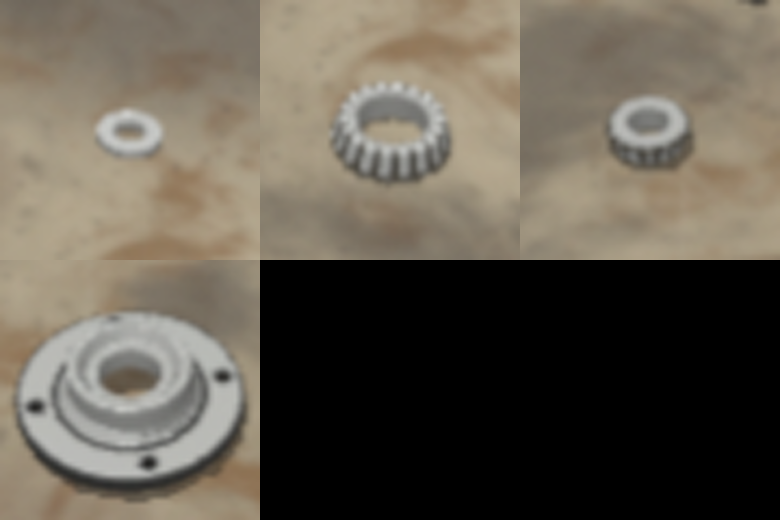

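The crops show the flange corners, the bright thread top (about (273,232) in top, (280,165) in side) and clear ring outlines. I'll fit these next.

```bash
cat >> h.py <<'E'
P=dict(axle=((275,233),(280,187)),washer=((314,176),(341,212)),inner=((381,183),(340,259)),outer=((350,253),(262,237)),hub=((427,238),(279,296)))
def blob(d,p,h,sat=None):
    "grey (part) against brown bench: outline of the blob near p (4x upsampled)"
    x,y=int(p[0]),int(p[1]); k=4
    c=cv2.resize(d["color"][y-h:y+h,x-h:x+h],None,fx=k,fy=k,interpolation=cv2.INTER_CUBIC)
    lab=cv2.cvtColor(c,cv2.COLOR_RGB2LAB).astype(int)
    b=(lab[...,2]-128).clip(0,60).astype(np.uint8)*4
    t,m=cv2.threshold(b,0,255,cv2.THRESH_BINARY_INV+cv2.THRESH_OTSU)
    m=cv2.morphologyEx(m,cv2.MORPH_OPEN,np.ones((5,5),np.uint8))
    cs=cv2.findContours(m,cv2.RETR_EXTERNAL,cv2.CHAIN_APPROX_NONE)[0]
    c0=max(cs,key=lambda q:cv2.contourArea(q)); e=cv2.fitEllipse(cv2.convexHull(c0))
    f=lambda u:(np.asarray(u)+.5)/k-.5+np.array([x-h,y-h])
    return f(e[0]),np.array(e[1])/k,e[2],f(c0[:,0]),m,t
E
python3 - <<'E'
from h import *
np.set_printoptions(precision=4,suppress=True)
T=vision.get_image("top");S=vision.get_image("side")
ms=[]
for k,(a,b) in P.items():
    h=30
    A=blob(T,a,h);B=blob(S,b,h)
    ms.append(np.vstack([cv2.resize(A[4],(150,150)),cv2.resize(B[4],(150,150))]))
    print(k,"top",A[0],A[1],"side",B[0],B[1],"tri",*tri(T,A[0],S,B[0]), "plane5",plane(T,A[0],.005),plane(S,B[0],.005))
cv2.imwrite("pics/m.png",np.hstack(ms))
print("axle top",tri(T,(273.2,232.5),S,(280,165.1)))
# flange corners
for d,p in((T,(275,233)),(S,(280,187))):
    c=blob(d,p,30)[3].astype(np.float32)
    r=cv2.minAreaRect(c); print(r, cv2.approxPolyDP(c,6,True)[:,0])
for z in(0,.01,.082): print(proj(T,[.4735,.0623,z]),proj(S,[.4735,.0623,z]))
E
```

```text
axle top [276.0441 234.5096] [50.6216 52.0984] side [271.0173 181.2523] [42.0259 71.512 ] tri [0.4603 0.0569 0.0372] 0.018062552341677272 plane5 [0.4708 0.0607 0.005 ] [0.4499 0.1021 0.005 ]
washer top [313.6661 175.3582] [15.4783 16.242 ] side [341.9595 189.3375] [55.7304 65.3344] tri [ 0.6113 -0.0286  0.0697] 0.011804579782093524 plane5 [ 0.6169 -0.0277  0.005 ] [0.6295 0.0629 0.005 ]
inner top [381.0642 183.1956] [23.9329 24.5217] side [340.0097 259.2281] [23.6294 28.0689] tri [ 0.6004 -0.193   0.0049] 0.0012296841176202276 plane5 [ 0.5998 -0.193   0.005 ] [ 0.601 -0.193  0.005]
outer top [336.421  260.8293] [50.5573 81.5476] side [250.1954 227.602 ] [43.1862 64.3919] tri [ 0.4077 -0.0855  0.0072] 0.005244621574238238 plane5 [ 0.4103 -0.0854  0.005 ] [ 0.4049 -0.0831  0.005 ]
hub top [426.2841 237.2713] [43.1423 45.2109] side [278.7229 298.2143] [42.3441 53.3772] tri [ 0.4701 -0.3007  0.0047] 0.0006467143189873055 plane5 [ 0.4697 -0.3006  0.005 ] [ 0.4704 -0.3009  0.005 ]
axle top (array([0.4729, 0.0599, 0.0814]), np.float64(0.002436024220738793))
((275.92352294921875, 234.22964477539062), (40.07754898071289, 40.377498626708984), 30.34324836730957) [[269.125 208.125]
 [249.625 241.625]
 [282.625 260.625]
 [302.625 226.875]]
((279.4366760253906, 182.80152893066406), (50.15653991699219, 42.39531326293945), 18.853158950805664) [[261.875 156.625]
 [275.625 173.875]
 [254.625 196.125]
 [287.875 206.875]
 [304.375 185.875]]
[275.5976 233.4826] [280.2395 191.773 ]
[275.198  233.2771] [280.1779 188.5435]
[272.0888 231.6785] [279.7235 164.3849]
```

View pics/m.png

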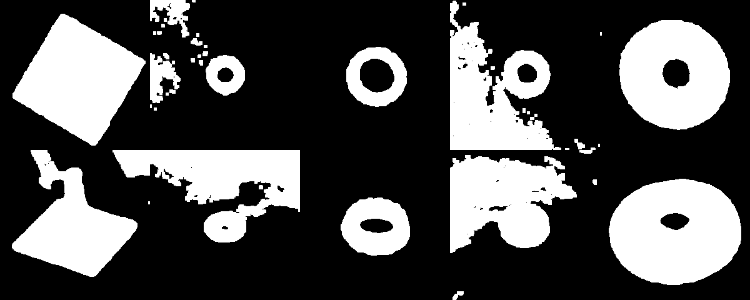

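Masks are clean for axle, large bearing and hub: axle ≈ (0.472, 0.060), large bearing ≈ (0.600, -0.193), hub ≈ (0.470, -0.301). I'll move toward the large bearing.

>>> {"method": "play_rows", "body": {
  "travel": [
    [-626, -469, 0],
    [-626, -469, 0],
    [-626, -469, 0],
    [-626, -469, 0],
    [-626, -469, 0]
  ],
  "dr": [
    [0, 0, 0],
    [0, 0, 0],
    [0, 0, 0],
    [0, 0, 0],
    [0, 0, 0]
  ],
  "hand": 1
}}

```text
clock: 0.92
tcp_pos: [0.3811, 0.2203, 0.2316]
eef_rot: [[-0.905, 0.425, 0.001], [0.425, 0.905, 0.0], [-0.001, 0.001, -1.0]]
ft_force: [0.7, 0.4, -1.3]
gripper_width: 1.002
gripper_force: 0.0
```

>>> {"method": "play_rows", "body": {
  "travel": [
    [-374, -281, 0],
    [-374, -281, 0],
    [-374, -281, 0],
    [-374, -281, 0],
    [-374, -281, 0]
  ],
  "dr": [
    [0, 0, 0],
    [0, 0, 0],
    [0, 0, 0],
    [0, 0, 0],
    [0, 0, 0]
  ]
}}

```text
clock: 1.55
tcp_pos: [0.5276, -0.0561, 0.2314]
eef_rot: [[-0.905, 0.425, 0.001], [0.425, 0.905, 0.0], [-0.0, 0.0, -1.0]]
ft_force: [1.8, 1.1, -0.6]
gripper_width: 1.001
gripper_force: 0.0
```

```bash
cat >> h.py <<'E'
def go(x,y,z):
    s=status.read_state(); R=s["eef_rot"]; d=np.array([x,y,z])-s["tcp_pos"]
    print("t",round(s["clock"],2),"tcp",s["tcp_pos"].round(4),"shift mm",(R.T@d*1000).round(1),"w",round(s["gripper_width"],3),"F",s["ft_force"].round(1),"yaw",np.arctan2(R[1,1],R[0,1]).round(4),"tilt",R[:2,2].round(4))
E
python3 -c "
from h import *
go(.6004,-.193,.10)"
```

```text
t 1.55 tcp [ 0.5276 -0.0561  0.2314] shift mm [-124.1  -93.   131.5] w 1.001 F [ 1.8  1.1 -0.6] yaw 1.1316 tilt [0.0005 0.0001]
```

>>> {"method": "play_rows", "body": {
  "travel": [
    [-50, -37, 10],
    [-100, -75, 30],
    [-124, -93, 80],
    [-124, -93, 135],
    [-124, -93, 135]
  ],
  "dr": [
    [0, 0, 0],
    [0, 0, 0],
    [0, 0, 0],
    [0, 0, 0],
    [0, 0, 0]
  ]
}}

```text
clock: 2.17
tcp_pos: [0.596, -0.1896, 0.0913]
eef_rot: [[-0.905, 0.426, -0.01], [0.426, 0.905, 0.005], [0.011, 0.001, -1.0]]
ft_force: [-0.8, 1.3, 0.1]
gripper_width: 0.999
gripper_force: 0.0
```

```bash
python3 -c "
from h import *
go(.6004,-.193,.00)
d=vision.get_image('side');c=d['color'][190:300,270:400,::-1]
cv2.imwrite('pics/g1.png',cv2.resize(c,None,fx=5,fy=5,interpolation=cv2.INTER_CUBIC))
print(proj(d,[.6004,-.193,.1]))"
```

```text
t 2.17 tcp [ 0.596  -0.1896  0.0913] shift mm [-6.5 -1.3 91.2] w 0.999 F [-0.8  1.3  0.1] yaw 1.1311 tilt [-0.01    0.0054]
[342.27876765 224.95762494]
```

View pics/g1.png

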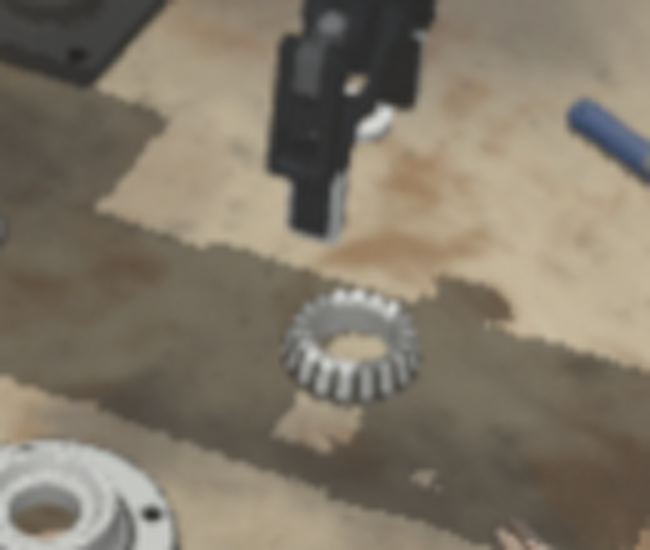

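The bearing sits at about (340,259) and the open fingers stand over it; the near finger is at (334,236). I'll go lower.

>>> {"method": "play_rows", "body": {
  "travel": [
    [0, 0, 40],
    [0, 0, 75],
    [0, 0, 86],
    [0, 0, 86],
    [0, 0, 86]
  ],
  "dr": [
    [0, 0, 0],
    [0, 0, 0],
    [0, 0, 0],
    [0, 0, 0],
    [0, 0, 0]
  ]
}}

```text
clock: 2.85
tcp_pos: [0.6012, -0.1915, 0.0128]
eef_rot: [[-0.905, 0.425, 0.004], [0.425, 0.905, -0.002], [-0.004, -0.0, -1.0]]
ft_force: [-0.4, -0.5, 0.2]
gripper_width: 1.005
gripper_force: 0.0
```

```bash
python3 -c "
from h import *
go(.6004,-.193,.00)"
```

```text
t 2.85 tcp [ 0.6012 -0.1915  0.0128] shift mm [ 0.2 -1.7 12.8] w 1.005 F [-0.4 -0.5  0.2] yaw 1.1323 tilt [ 0.0035 -0.0018]
```

>>> {"method": "play_rows", "body": {
  "travel": [
    [0, -1.5, 8],
    [0, -1.5, 13],
    [0, -1.5, 13]
  ],
  "dr": [
    [0, 0, 0],
    [0, 0, 0],
    [0, 0, 0]
  ]
}}

```text
clock: 3.22
tcp_pos: [0.5984, -0.1921, -0.0033]
eef_rot: [[-0.905, 0.425, -0.001], [0.425, 0.905, 0.001], [0.001, 0.0, -1.0]]
ft_force: [0.3, 0.5, 0.4]
gripper_width: 1.002
gripper_force: 0.0
```

>>> {"method": "play_rows", "body": {
  "travel": [
    [0, 0, 0],
    [0, 0, 0],
    [0, 0, 0],
    [0, 0, 0],
    [0, 0, 0]
  ],
  "dr": [
    [0, 0, 0],
    [0, 0, 0],
    [0, 0, 0],
    [0, 0, 0],
    [0, 0, 0]
  ],
  "hand": -1
}}

```text
clock: 3.85
tcp_pos: [0.5994, -0.1924, -0.0019]
eef_rot: [[-0.905, 0.425, 0.001], [0.425, 0.905, -0.0], [-0.001, 0.0, -1.0]]
ft_force: [-1.9, 1.3, 5.1]
gripper_width: 0.669
gripper_force: 64.6
```

>>> {"method": "play_rows", "body": {
  "travel": [
    [0, 0, 0],
    [0, 0, 0],
    [0, 0, 0]
  ],
  "dr": [
    [0, 0, 0],
    [0, 0, 0],
    [0, 0, 0]
  ],
  "hand": 1
}}

```text
clock: 4.22
tcp_pos: [0.5988, -0.1922, -0.0029]
eef_rot: [[-0.905, 0.425, -0.0], [0.425, 0.905, 0.0], [0.0, -0.0, -1.0]]
ft_force: [-0.1, -0.1, 0.3]
gripper_width: 1.002
gripper_force: 0.0
```

```bash
python3 -c "
from h import *
go(.6004,-.193,.00); print(status.read_state()['joints'])"
```

```text
t 4.22 tcp [ 0.5988 -0.1922 -0.0029] shift mm [-1.7 -0.  -2.9] w 1.002 F [-0.1 -0.1  0.3] yaw 1.1319 tilt [-0.0003  0.0001]
[-4.87704075e-01  6.27809789e-01  1.58401917e+00 -4.36197384e-05
  9.30138943e-01 -1.61962229e+00]
```

>>> {"method": "play_rows", "body": {
  "travel": [
    [0, 0, 0],
    [0, 0, 0],
    [0, 0, 0],
    [0, 0, 0],
    [0, 0, 0]
  ],
  "dr": [
    [0, 0, 0.18],
    [0, 0, 0.36],
    [0, 0, 0.54],
    [0, 0, 0.72],
    [0, 0, 0.9]
  ]
}}

```text
clock: 4.85
tcp_pos: [0.5989, -0.1923, -0.0029]
eef_rot: [[-0.224, 0.975, -0.0], [0.975, 0.224, 0.0], [0.0, -0.0, -1.0]]
ft_force: [-0.7, 0.9, -0.2]
gripper_width: 0.998
gripper_force: 0.0
```

>>> {"method": "play_rows", "body": {
  "travel": [
    [0, 0, 0],
    [0, 0, 0],
    [0, 0, 0],
    [0, 0, 0],
    [0, 0, 0]
  ],
  "dr": [
    [0, 0, 0.18],
    [0, 0, 0.36],
    [0, 0, 0.54],
    [0, 0, 0.67],
    [0, 0, 0.67]
  ]
}}

```text
clock: 5.48
tcp_pos: [0.5989, -0.1922, -0.0028]
eef_rot: [[0.423, 0.906, -0.0], [0.906, -0.423, 0.0], [-0.0, -0.0, -1.0]]
ft_force: [0.0, -0.6, 0.2]
gripper_width: 1.001
gripper_force: 0.0
```

>>> {"method": "play_rows", "body": {
  "travel": [
    [0, 0, 0],
    [0, 0, 0],
    [0, 0, 0],
    [0, 0, 0],
    [0, 0, 0]
  ],
  "dr": [
    [0, 0, 0],
    [0, 0, 0],
    [0, 0, 0],
    [0, 0, 0],
    [0, 0, 0]
  ],
  "hand": -1
}}

```text
clock: 6.1
tcp_pos: [0.5995, -0.1926, -0.0018]
eef_rot: [[0.423, 0.906, 0.001], [0.906, -0.423, -0.001], [-0.0, 0.001, -1.0]]
ft_force: [0.2, 1.0, 5.2]
gripper_width: 0.665
gripper_force: 64.7
```

```bash
python3 -c "
from h import *
go(.472,.060,.15); print(status.read_state()['joints'])"
```

```text
t 6.1 tcp [ 0.5995 -0.1926 -0.0018] shift mm [ 174.9 -222.2 -152.2] w 0.665 F [0.2 1.  5.2] yaw -0.4369 tilt [ 0.0013 -0.0007]
[-4.87665895e-01  6.26476915e-01  1.58310867e+00 -4.05501526e-05
  9.30526748e-01 -5.06967859e-02]
```

>>> {"method": "play_rows", "body": {
  "travel": [
    [0, 0, -20],
    [0, 0, -80],
    [0, 0, -140],
    [40, -50, -155],
    [85, -108, -155]
  ],
  "dr": [
    [0, 0, 0],
    [0, 0, 0],
    [0, 0, 0],
    [0, 0, 0],
    [0, 0, 0]
  ]
}}

```text
clock: 6.72
tcp_pos: [0.5439, -0.0816, 0.1535]
eef_rot: [[0.425, 0.905, 0.003], [0.905, -0.425, -0.001], [0.001, 0.003, -1.0]]
ft_force: [-0.2, 0.7, -2.5]
gripper_width: 0.662
gripper_force: 65.3
```

>>> {"method": "play_rows", "body": {
  "travel": [
    [40, -50, 0],
    [78, -99, 0],
    [90, -114, 0],
    [90, -114, 0],
    [90, -114, 0]
  ],
  "dr": [
    [0, 0, 0],
    [0, 0, 0],
    [0, 0, 0],
    [0, 0, 0],
    [0, 0, 0]
  ]
}}

```text
clock: 7.35
tcp_pos: [0.4795, 0.0469, 0.1522]
eef_rot: [[0.424, 0.906, 0.001], [0.906, -0.424, -0.001], [-0.0, 0.001, -1.0]]
ft_force: [0.2, -0.4, -1.8]
gripper_width: 0.664
gripper_force: 65.3
```

```bash
python3 -c "
from h import *
go(.472,.060,.15); 
d=vision.get_image('side');e=vision.get_image('top')
print(proj(d,[.472,.06,.15]),proj(e,[.472,.06,.15]))
c=d['color'][110:220,220:350,::-1];c2=e['color'][180:290,210:340,::-1]
cv2.imwrite('pics/g2.png',cv2.resize(np.hstack([c,c2]),None,fx=3,fy=3,interpolation=cv2.INTER_CUBIC))"
```

```text
t 7.35 tcp [0.4795 0.0469 0.1522] shift mm [  8.7 -12.4   2.2] w 0.664 F [ 0.2 -0.4 -1.8] yaw -0.4381 tilt [ 0.0008 -0.0007]
[278.63357648 140.51867594] [269.79670366 230.6803406 ]
```

View pics/g2.png

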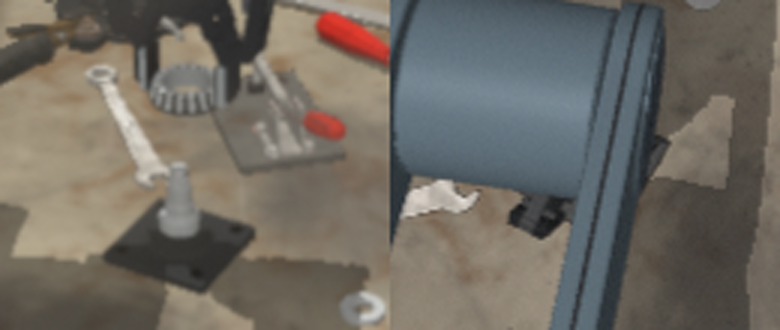

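The side view shows the bearing gripped level at about (281,140) just above the axle, whose top is at (279,166). The top view is blocked by the arm. I'll move over the axle.

>>> {"method": "play_rows", "body": {
  "travel": [
    [8.7, -12.4, 0],
    [8.7, -12.4, 20],
    [8.7, -12.4, 50],
    [8.7, -12.4, 50],
    [8.7, -12.4, 50]
  ],
  "dr": [
    [0, 0, 0],
    [0, 0, 0],
    [0, 0, 0],
    [0, 0, 0],
    [0, 0, 0]
  ]
}}

```text
clock: 8.07
tcp_pos: [0.4714, 0.061, 0.1029]
eef_rot: [[0.424, 0.906, 0.001], [0.906, -0.424, 0.0], [0.0, 0.0, -1.0]]
ft_force: [0.2, -0.4, -1.8]
gripper_width: 0.664
gripper_force: 65.3
```

```bash
python3 -c "
from h import *
go(.472,.060,.10); 
d=vision.get_image('side');p=status.read_state()['tcp_pos']
print(proj(d,p+[0,0,.002]),proj(d,p+[0,0,.018]),proj(d,[.472,.06,.082]),proj(d,[.472,.06,.024]))
c=d['color'][120:220,220:340,::-1]
cv2.imwrite('pics/g3.png',cv2.resize(c,None,fx=6,fy=6,interpolation=cv2.INTER_CUBIC))"
```

```text
t 8.07 tcp [0.4714 0.061  0.1029] shift mm [-0.7  1.   2.9] w 0.664 F [ 0.2 -0.4 -1.8] yaw -0.4382 tilt [0.0005 0.    ]
[278.86985652 156.54857189] [278.75918097 150.82833631] [279.10266986 164.90700431] [279.48775328 184.50890461]
```

View pics/g3.png

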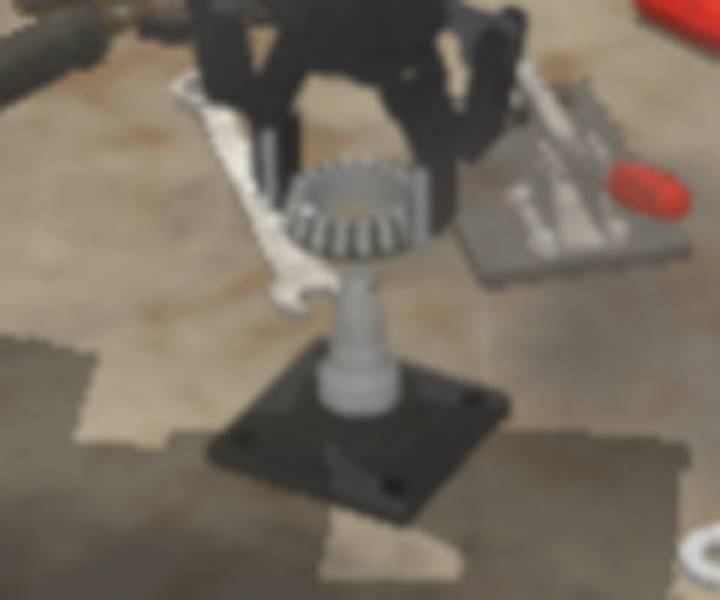

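>>> {"method": "play_rows", "body": {
  "travel": [
    [0, 1.2, 0],
    [0, 1.2, 15],
    [0, 1.2, 30],
    [0, 1.2, 43],
    [0, 1.2, 53]
  ],
  "dr": [
    [0, 0, 0],
    [0, 0, 0],
    [0, 0, 0],
    [0, 0, 0],
    [0, 0, 0]
  ]
}}

```text
clock: 8.75
tcp_pos: [0.4723, 0.0604, 0.0489]
eef_rot: [[0.424, 0.906, 0.0], [0.906, -0.424, -0.0], [0.0, 0.0, -1.0]]
ft_force: [1.0, 0.4, -2.9]
gripper_width: 0.662
gripper_force: 65.3
```

>>> {"method": "play_rows", "body": {
  "travel": [
    [0, 0, 0],
    [0, 0, 5],
    [0, 0, 10],
    [0, 0, 13],
    [0, 0, 16]
  ],
  "dr": [
    [0, 0, 0],
    [0, 0, 0],
    [0, 0, 0],
    [0, 0, 0],
    [0, 0, 0]
  ]
}}

```text
clock: 9.38
tcp_pos: [0.4721, 0.0604, 0.033]
eef_rot: [[0.424, 0.906, 0.0], [0.906, -0.424, 0.0], [0.0, 0.0, -1.0]]
ft_force: [0.1, 0.1, -1.0]
gripper_width: 0.665
gripper_force: 65.3
```

>>> {"method": "play_rows", "body": {
  "travel": [
    [0, 0, 2],
    [0, 0, 4],
    [0, 0, 6],
    [0, 0, 8],
    [0, 0, 8]
  ],
  "dr": [
    [0, 0, 0],
    [0, 0, 0],
    [0, 0, 0],
    [0, 0, 0],
    [0, 0, 0]
  ]
}}

```text
clock: 10.0
tcp_pos: [0.472, 0.0605, 0.025]
eef_rot: [[0.424, 0.906, -0.0], [0.906, -0.424, 0.0], [-0.0, -0.0, -1.0]]
ft_force: [-0.1, 0.6, -2.6]
gripper_width: 0.664
gripper_force: 65.3
```

Entered freely. Now on to contact with the shoulder.

>>> {"method": "play_rows", "body": {
  "travel": [
    [0, 0, 1],
    [0, 0, 2],
    [0, 0, 3],
    [0, 0, 4],
    [0, 0, 4]
  ],
  "dr": [
    [0, 0, 0],
    [0, 0, 0],
    [0, 0, 0],
    [0, 0, 0],
    [0, 0, 0]
  ]
}}

```text
clock: 10.62
tcp_pos: [0.4721, 0.0605, 0.0221]
eef_rot: [[0.424, 0.906, 0.0], [0.906, -0.424, -0.0], [0.0, 0.0, -1.0]]
ft_force: [-3.7, 0.7, 9.9]
gripper_width: 0.666
gripper_force: 66.5
```

>>> {"method": "play_rows", "body": {
  "travel": [
    [0, 0, -1],
    [0, 0, -1],
    [0, 0, -1],
    [0, 0, -30],
    [0, 0, -80]
  ],
  "dr": [
    [0, 0, 0],
    [0, 0, 0],
    [0, 0, 0],
    [0, 0, 0],
    [0, 0, 0]
  ],
  "hand": 1
}}

```text
clock: 11.25
tcp_pos: [0.4706, 0.0605, 0.1004]
eef_rot: [[0.424, 0.905, -0.005], [0.905, -0.424, 0.001], [-0.002, -0.004, -1.0]]
ft_force: [0.5, 0.1, 0.1]
gripper_width: 0.998
gripper_force: 0.0
```

>>> {"method": "play_rows", "body": {
  "travel": [
    [-30, 14, -40],
    [-87, 40, -50],
    [-143, 66, -50],
    [-199, 92, -50],
    [-256, 118, -50]
  ],
  "dr": [
    [0, 0, 0],
    [0, 0, 0],
    [0, 0, 0],
    [0, 0, 0],
    [0, 0, 0]
  ]
}}

```text
clock: 11.88
tcp_pos: [0.4702, -0.2233, 0.1513]
eef_rot: [[0.424, 0.906, 0.001], [0.906, -0.424, -0.0], [0.0, 0.001, -1.0]]
ft_force: [1.7, -0.4, 0.3]
gripper_width: 1.001
gripper_force: 0.0
```

```bash
python3 -c "
from h import *
np.set_printoptions(precision=4,suppress=True)
go(.4694,-.3005,.10); 
T=vision.get_image('top');S=vision.get_image('side')
cv2.imwrite('pics/g4.png',cv2.resize(np.hstack([S['color'][150:230,220:340],T['color'][190:270,215:335]])[...,::-1],None,fx=3.3,fy=3.3,interpolation=cv2.INTER_CUBIC))
for k in('outer','washer'):
    for d,j in((T,0),(S,1)):
        p=P[k][j]; c=blob(d,p,15); print(k,j,c[0],c[1],plane(d,c[0],.008 if k=='outer' else .004))
    print(tri(T,blob(T,P[k][0],15)[0],S,blob(S,P[k][1],15)[0]))
"
```

```text
t 11.88 tcp [ 0.4702 -0.2233  0.1513] shift mm [-70.2  32.   51.3] w 1.001 F [ 1.7 -0.4  0.3] yaw -0.4381 tilt [ 0.0006 -0.0002]
outer 0 [350.3115 252.4671] [18.0011 18.8023] [ 0.4306 -0.1183  0.008 ]
outer 1 [260.983  236.6421] [16.0429 19.4886] [ 0.4306 -0.1187  0.008 ]
(array([ 0.4306, -0.1183,  0.0077]), np.float64(5.5290577566555265e-05))
washer 0 [313.7501 175.4265] [14.81   15.1678] [ 0.6169 -0.0279  0.004 ]
washer 1 [340.5031 212.4224] [11.7049 15.8668] [ 0.6172 -0.0301  0.004 ]
(array([ 0.6174, -0.0278,  0.0022]), np.float64(0.00028722287925074286))
```

View pics/g4.png

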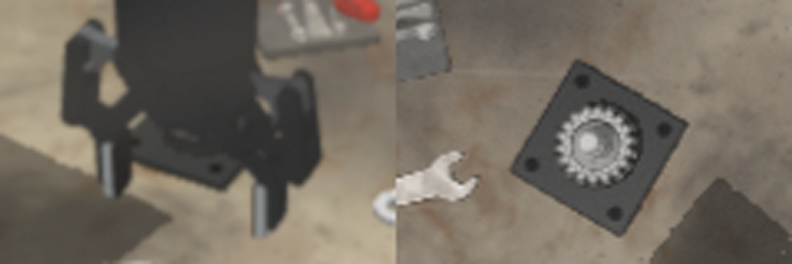

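The top view shows the large bearing seated and concentric with the axle at crop (597,145). Next, the hub.

>>> {"method": "play_rows", "body": {
  "travel": [
    [-50, 23, 10],
    [-70, 32, 40],
    [-70, 32, 85],
    [-70, 32, 95],
    [-70, 32, 95]
  ],
  "dr": [
    [0, 0, 0],
    [0, 0, 0],
    [0, 0, 0],
    [0, 0, 0],
    [0, 0, 0]
  ]
}}

```text
clock: 12.6
tcp_pos: [0.4696, -0.2974, 0.056]
eef_rot: [[0.424, 0.906, -0.001], [0.906, -0.424, 0.001], [0.001, -0.001, -1.0]]
ft_force: [-0.6, -0.6, 0.0]
gripper_width: 1.003
gripper_force: 0.0
```

```bash
python3 -c "
from h import *
go(.4694,-.3005,.016)"
```

```text
t 12.6 tcp [ 0.4696 -0.2974  0.056 ] shift mm [-2.9  1.1 40. ] w 1.003 F [-0.6 -0.6  0. ] yaw -0.4374 tilt [-0.001   0.0011]
```

>>> {"method": "play_rows", "body": {
  "travel": [
    [-2, 1, 15],
    [-2, 1, 30],
    [-2, 1, 40],
    [-2, 1, 40],
    [-2, 1, 40]
  ],
  "dr": [
    [0, 0, 0],
    [0, 0, 0],
    [0, 0, 0],
    [0, 0, 0],
    [0, 0, 0]
  ]
}}

```text
clock: 13.22
tcp_pos: [0.4699, -0.3006, 0.0163]
eef_rot: [[0.424, 0.906, 0.0], [0.906, -0.424, -0.0], [-0.0, 0.0, -1.0]]
ft_force: [0.6, 0.8, 1.2]
gripper_width: 1.0
gripper_force: 0.0
```

>>> {"method": "play_rows", "body": {
  "travel": [
    [0, 0, 0],
    [0, 0, 0],
    [0, 0, 0],
    [0, 0, 0],
    [0, 0, 0]
  ],
  "dr": [
    [0, 0, 0],
    [0, 0, 0],
    [0, 0, 0],
    [0, 0, 0],
    [0, 0, 0]
  ],
  "hand": -1
}}

```text
clock: 13.85
tcp_pos: [0.4695, -0.3005, 0.0173]
eef_rot: [[0.424, 0.906, -0.0], [0.906, -0.424, -0.0], [-0.0, -0.0, -1.0]]
ft_force: [-2.1, 0.6, 8.5]
gripper_width: 0.634
gripper_force: 61.4
```

>>> {"method": "play_rows", "body": {
  "travel": [
    [0, 0, 0],
    [0, 0, 0],
    [0, 0, 0]
  ],
  "dr": [
    [0, 0, 0],
    [0, 0, 0],
    [0, 0, 0]
  ],
  "hand": 1
}}

```text
clock: 14.22
tcp_pos: [0.4698, -0.3005, 0.0161]
eef_rot: [[0.424, 0.906, 0.0], [0.906, -0.424, 0.0], [0.0, 0.0, -1.0]]
ft_force: [-0.2, -0.5, 0.4]
gripper_width: 1.0
gripper_force: 0.0
```

>>> {"method": "play_rows", "body": {
  "travel": [
    [0, 0, 0],
    [0, 0, 0],
    [0, 0, 0],
    [0, 0, 0],
    [0, 0, 0]
  ],
  "dr": [
    [0, 0, -0.18],
    [0, 0, -0.36],
    [0, 0, -0.54],
    [0, 0, -0.72],
    [0, 0, -0.9]
  ]
}}

```text
clock: 14.85
tcp_pos: [0.4698, -0.3005, 0.0161]
eef_rot: [[-0.451, 0.893, -0.0], [0.893, 0.451, 0.0], [0.0, -0.0, -1.0]]
ft_force: [0.8, 0.2, 0.0]
gripper_width: 0.998
gripper_force: 0.0
```

>>> {"method": "play_rows", "body": {
  "travel": [
    [0, 0, 0],
    [0, 0, 0],
    [0, 0, 0],
    [0, 0, 0],
    [0, 0, 0]
  ],
  "dr": [
    [0, 0, -0.18],
    [0, 0, -0.36],
    [0, 0, -0.54],
    [0, 0, -0.67],
    [0, 0, -0.67]
  ]
}}

```text
clock: 15.48
tcp_pos: [0.4697, -0.3005, 0.016]
eef_rot: [[-0.905, 0.426, -0.0], [0.426, 0.905, 0.0], [0.0, 0.0, -1.0]]
ft_force: [-0.5, 0.4, -0.3]
gripper_width: 1.002
gripper_force: 0.0
```

>>> {"method": "play_rows", "body": {
  "travel": [
    [0, 0, 0],
    [0, 0, 0],
    [0, 0, 0],
    [0, 0, 0],
    [0, 0, 0]
  ],
  "dr": [
    [0, 0, 0],
    [0, 0, 0],
    [0, 0, 0],
    [0, 0, 0],
    [0, 0, 0]
  ],
  "hand": -1
}}

```text
clock: 16.1
tcp_pos: [0.4701, -0.2998, 0.017]
eef_rot: [[-0.905, 0.426, 0.001], [0.426, 0.905, 0.001], [-0.0, 0.001, -1.0]]
ft_force: [-0.3, 3.6, 7.7]
gripper_width: 0.632
gripper_force: 60.8
```

```bash
python3 -c "
from h import *
go(.472,.0605,.145); print(status.read_state()['joints'])"
```

```text
t 16.1 tcp [ 0.4701 -0.2998  0.017 ] shift mm [ 151.8  326.9 -127.6] w 0.632 F [-0.3  3.6  7.7] yaw 1.1305 tilt [0.0008 0.0009]
[-7.68451561e-01  5.02819829e-01  1.76210372e+00  1.53440100e-03
  8.76761236e-01 -1.89996895e+00]
```

>>> {"method": "play_rows", "body": {
  "travel": [
    [0, 0, -8],
    [0, 0, -40],
    [0, 0, -85],
    [0, 0, -125],
    [0, 0, -130]
  ],
  "dr": [
    [0, 0, 0],
    [0, 0, 0],
    [0, 0, 0],
    [0, 0, 0],
    [0, 0, 0]
  ]
}}

```text
clock: 16.73
tcp_pos: [0.4709, -0.3018, 0.1487]
eef_rot: [[-0.905, 0.425, 0.004], [0.425, 0.905, -0.004], [-0.005, -0.002, -1.0]]
ft_force: [0.3, 0.4, -5.7]
gripper_width: 0.626
gripper_force: 63.2
```

>>> {"method": "play_rows", "body": {
  "travel": [
    [12, 26, 0],
    [33, 71, 0],
    [56, 121, 0],
    [79, 171, 0],
    [102, 221, 0]
  ],
  "dr": [
    [0, 0, 0],
    [0, 0, 0],
    [0, 0, 0],
    [0, 0, 0],
    [0, 0, 0]
  ]
}}

```text
clock: 17.35
tcp_pos: [0.4697, -0.0551, 0.144]
eef_rot: [[-0.905, 0.426, -0.003], [0.426, 0.905, 0.001], [0.004, -0.0, -1.0]]
ft_force: [0.8, 0.1, -5.8]
gripper_width: 0.626
gripper_force: 63.3
```

>>> {"method": "play_rows", "body": {
  "travel": [
    [20, 44, 0],
    [36, 78, 0],
    [46, 99, 0],
    [50, 107, 0],
    [50, 107, 0]
  ],
  "dr": [
    [0, 0, 0],
    [0, 0, 0],
    [0, 0, 0],
    [0, 0, 0],
    [0, 0, 0]
  ]
}}

```text
clock: 17.98
tcp_pos: [0.4707, 0.0611, 0.145]
eef_rot: [[-0.906, 0.424, -0.002], [0.424, 0.906, -0.0], [0.002, -0.001, -1.0]]
ft_force: [0.7, -0.2, -5.2]
gripper_width: 0.625
gripper_force: 63.3
```

```bash
python3 -c "
from h import *
go(.472,.0605,.145)
d=vision.get_image('side')
c=d['color'][110:215,220:345,::-1]
cv2.imwrite('pics/g5.png',cv2.resize(c,None,fx=5,fy=5,interpolation=cv2.INTER_CUBIC))"
```

```text
t 17.98 tcp [0.4707 0.0611 0.145 ] shift mm [-1.4  0.  -0. ] w 0.625 F [ 0.7 -0.2 -5.2] yaw 1.1328 tilt [-0.0023 -0.0002]
```

View pics/g5.png

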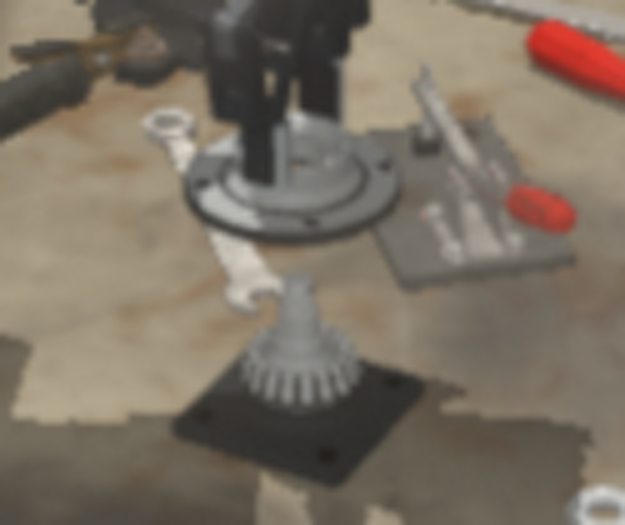

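Side view: the hub is level, its centre at crop x≈293 over the axle at 298 and the bearing at 300, about 1 mm short in x. I'll correct that and lower it.

>>> {"method": "play_rows", "body": {
  "travel": [
    [-1, 0, 10],
    [-1, 0, 28],
    [-1, 0, 45],
    [-1, 0, 58],
    [-1, 0, 65]
  ],
  "dr": [
    [0, 0, 0],
    [0, 0, 0],
    [0, 0, 0],
    [0, 0, 0],
    [0, 0, 0]
  ]
}}

```text
clock: 18.65
tcp_pos: [0.472, 0.0601, 0.0801]
eef_rot: [[-0.905, 0.426, -0.001], [0.426, 0.905, 0.0], [0.001, -0.001, -1.0]]
ft_force: [0.4, -0.6, -5.5]
gripper_width: 0.626
gripper_force: 63.3
```

```bash
python3 -c "
from h import *
go(.472,.0605,.045)"
```

```text
t 18.65 tcp [0.472  0.0601 0.0801] shift mm [ 0.2  0.4 35.1] w 0.626 F [ 0.4 -0.6 -5.5] yaw 1.1311 tilt [-0.0013  0.    ]
```

>>> {"method": "play_rows", "body": {
  "travel": [
    [0, 0, 6],
    [0, 0, 12],
    [0, 0, 17],
    [0, 0, 22],
    [0, 0, 26]
  ],
  "dr": [
    [0, 0, 0],
    [0, 0, 0],
    [0, 0, 0],
    [0, 0, 0],
    [0, 0, 0]
  ]
}}

```text
clock: 19.27
tcp_pos: [0.4725, 0.0606, 0.055]
eef_rot: [[-0.905, 0.425, 0.0], [0.425, 0.905, -0.0], [-0.0, 0.0, -1.0]]
ft_force: [0.6, -0.5, -6.6]
gripper_width: 0.628
gripper_force: 63.3
```

>>> {"method": "play_rows", "body": {
  "travel": [
    [0, 0, 0],
    [0, 0, 2],
    [0, 0, 4],
    [0, 0, 6],
    [0, 0, 7]
  ],
  "dr": [
    [0, 0, 0],
    [0, 0, 0],
    [0, 0, 0],
    [0, 0, 0],
    [0, 0, 0]
  ]
}}

```text
clock: 19.9
tcp_pos: [0.4723, 0.0606, 0.048]
eef_rot: [[-0.905, 0.425, -0.0], [0.425, 0.905, 0.0], [0.0, -0.0, -1.0]]
ft_force: [0.2, 0.4, -6.2]
gripper_width: 0.626
gripper_force: 63.3
```

>>> {"method": "play_rows", "body": {
  "travel": [
    [0, 0, 1],
    [0, 0, 2],
    [0, 0, 3],
    [0, 0, 4],
    [0, 0, 4]
  ],
  "dr": [
    [0, 0, 0],
    [0, 0, 0],
    [0, 0, 0],
    [0, 0, 0],
    [0, 0, 0]
  ]
}}

```text
clock: 20.52
tcp_pos: [0.4726, 0.0606, 0.0451]
eef_rot: [[-0.905, 0.425, 0.001], [0.425, 0.905, -0.0], [-0.001, 0.0, -1.0]]
ft_force: [-3.5, 0.2, 4.8]
gripper_width: 0.631
gripper_force: 65.4
```

>>> {"method": "play_rows", "body": {
  "travel": [
    [0, 0, 0],
    [0, 0, 0],
    [0, 0, 0],
    [0, 0, -20],
    [0, 0, -62]
  ],
  "dr": [
    [0, 0, 0],
    [0, 0, 0],
    [0, 0, 0],
    [0, 0, 0],
    [0, 0, 0]
  ],
  "hand": 1
}}

```text
clock: 21.15
tcp_pos: [0.4709, 0.0607, 0.1054]
eef_rot: [[-0.905, 0.425, -0.004], [0.425, 0.905, 0.0], [0.004, -0.001, -1.0]]
ft_force: [1.2, 0.1, 0.2]
gripper_width: 1.0
gripper_force: 0.0
```

>>> {"method": "play_rows", "body": {
  "travel": [
    [-10, -47, -5],
    [-22, -105, 0],
    [-34, -161, 0],
    [-38, -180, 30],
    [-38, -180, 60]
  ],
  "dr": [
    [0, 0, 0],
    [0, 0, 0],
    [0, 0, 0],
    [0, 0, 0],
    [0, 0, 0]
  ]
}}

```text
clock: 21.78
tcp_pos: [0.4307, -0.1207, 0.046]
eef_rot: [[-0.904, 0.428, 0.002], [0.428, 0.904, -0.001], [-0.002, -0.0, -1.0]]
ft_force: [1.1, 0.5, -0.5]
gripper_width: 1.0
gripper_force: 0.0
```

```bash
python3 -c "
from h import *
go(.430,-.118,.007)
d=vision.get_image('side')
c=d['color'][130:255,220:345,::-1]
cv2.imwrite('pics/g6.png',cv2.resize(c,None,fx=4.5,fy=4.5,interpolation=cv2.INTER_CUBIC))"
```

```text
t 21.77 tcp [ 0.4307 -0.1207  0.046 ] shift mm [ 1.9  2.2 39. ] w 1.0 F [ 1.1  0.5 -0.5] yaw 1.1288 tilt [ 0.002  -0.0014]
```

View pics/g6.png

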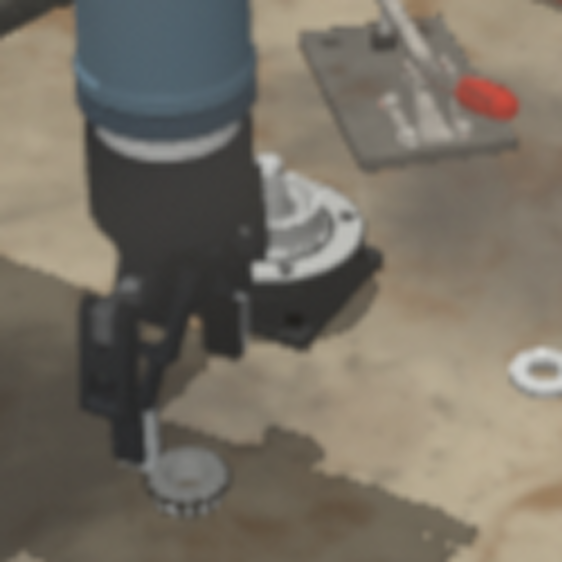

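The hub stands level on the axle at crop (310,230), partly hidden. The small bearing is between the fingers at crop (188,475). I'll take the grip.

>>> {"method": "play_rows", "body": {
  "travel": [
    [1, 1, 15],
    [1, 1, 30],
    [1, 1, 39],
    [1, 1, 39],
    [1, 1, 39]
  ],
  "dr": [
    [0, 0, 0],
    [0, 0, 0],
    [0, 0, 0],
    [0, 0, 0],
    [0, 0, 0]
  ]
}}

```text
clock: 22.45
tcp_pos: [0.4303, -0.1173, 0.0077]
eef_rot: [[-0.905, 0.425, 0.001], [0.425, 0.905, -0.0], [-0.001, -0.0, -1.0]]
ft_force: [-0.2, 1.0, 0.8]
gripper_width: 1.003
gripper_force: 0.0
```

>>> {"method": "play_rows", "body": {
  "travel": [
    [0, 0, 0],
    [0, 0, 0],
    [0, 0, 0],
    [0, 0, 0],
    [0, 0, 0]
  ],
  "dr": [
    [0, 0, 0],
    [0, 0, 0],
    [0, 0, 0],
    [0, 0, 0],
    [0, 0, 0]
  ],
  "hand": -1
}}

```text
clock: 23.08
tcp_pos: [0.4301, -0.1172, 0.0082]
eef_rot: [[-0.905, 0.425, 0.001], [0.425, 0.905, -0.0], [-0.001, 0.0, -1.0]]
ft_force: [-2.0, 2.4, 11.3]
gripper_width: 0.469
gripper_force: 58.9
```

>>> {"method": "play_rows", "body": {
  "travel": [
    [0, 0, 0],
    [0, 0, 0],
    [0, 0, 0]
  ],
  "dr": [
    [0, 0, 0],
    [0, 0, 0],
    [0, 0, 0]
  ],
  "hand": 1
}}

```text
clock: 23.45
tcp_pos: [0.4298, -0.1171, 0.007]
eef_rot: [[-0.905, 0.425, -0.0], [0.425, 0.905, 0.0], [0.0, 0.0, -1.0]]
ft_force: [0.1, -0.3, 0.2]
gripper_width: 0.993
gripper_force: 0.0
```

>>> {"method": "play_rows", "body": {
  "travel": [
    [0, 0, 0],
    [0, 0, 0],
    [0, 0, 0],
    [0, 0, 0],
    [0, 0, 0]
  ],
  "dr": [
    [0, 0, 0.18],
    [0, 0, 0.36],
    [0, 0, 0.54],
    [0, 0, 0.72],
    [0, 0, 0.9]
  ]
}}

```text
clock: 24.08
tcp_pos: [0.4298, -0.1171, 0.007]
eef_rot: [[-0.224, 0.975, -0.0], [0.975, 0.224, 0.0], [0.0, -0.0, -1.0]]
ft_force: [-0.1, -0.1, 0.2]
gripper_width: 1.002
gripper_force: 0.0
```

>>> {"method": "play_rows", "body": {
  "travel": [
    [0, 0, 0],
    [0, 0, 0],
    [0, 0, 0],
    [0, 0, 0],
    [0, 0, 0]
  ],
  "dr": [
    [0, 0, 0.18],
    [0, 0, 0.36],
    [0, 0, 0.54],
    [0, 0, 0.67],
    [0, 0, 0.67]
  ]
}}

```text
clock: 24.7
tcp_pos: [0.4298, -0.1172, 0.007]
eef_rot: [[0.423, 0.906, -0.0], [0.906, -0.423, 0.0], [0.0, -0.0, -1.0]]
ft_force: [0.4, -0.4, 0.5]
gripper_width: 0.998
gripper_force: 0.0
```

>>> {"method": "play_rows", "body": {
  "travel": [
    [0, 0, 0],
    [0, 0, 0],
    [0, 0, 0],
    [0, 0, 0],
    [0, 0, 0]
  ],
  "dr": [
    [0, 0, 0],
    [0, 0, 0],
    [0, 0, 0],
    [0, 0, 0],
    [0, 0, 0]
  ],
  "hand": -1
}}

```text
clock: 25.32
tcp_pos: [0.43, -0.1172, 0.0079]
eef_rot: [[0.423, 0.906, 0.0], [0.906, -0.423, -0.0], [-0.0, 0.001, -1.0]]
ft_force: [-2.5, 0.9, 10.2]
gripper_width: 0.468
gripper_force: 59.2
```

```bash
python3 -c "
from h import *
go(.4718,.0605,.117)"
```

```text
t 25.32 tcp [ 0.43   -0.1172  0.0079] shift mm [ 178.7  -37.3 -109.1] w 0.468 F [-2.5  0.9 10.2] yaw -0.437 tilt [ 0.0004 -0.0004]
```

>>> {"method": "play_rows", "body": {
  "travel": [
    [0, 0, -15],
    [0, 0, -65],
    [0, 0, -110],
    [40, -8, -110],
    [95, -20, -110]
  ],
  "dr": [
    [0, 0, 0],
    [0, 0, 0],
    [0, 0, 0],
    [0, 0, 0],
    [0, 0, 0]
  ]
}}

```text
clock: 25.95
tcp_pos: [0.4529, -0.0228, 0.1181]
eef_rot: [[0.426, 0.905, 0.002], [0.905, -0.426, -0.001], [0.0, 0.002, -1.0]]
ft_force: [0.8, 0.3, -0.6]
gripper_width: 0.47
gripper_force: 60.9
```

>>> {"method": "play_rows", "body": {
  "travel": [
    [45, -9, 0],
    [74, -15, 0],
    [84, -17.5, 0],
    [84, -17.5, 0],
    [84, -17.5, 0]
  ],
  "dr": [
    [0, 0, 0],
    [0, 0, 0],
    [0, 0, 0],
    [0, 0, 0],
    [0, 0, 0]
  ]
}}

```text
clock: 26.58
tcp_pos: [0.4716, 0.0599, 0.117]
eef_rot: [[0.425, 0.905, -0.0], [0.905, -0.425, -0.0], [-0.001, -0.0, -1.0]]
ft_force: [0.9, 0.3, -0.3]
gripper_width: 0.463
gripper_force: 60.9
```

```bash
python3 -c "
from h import *
go(.4718,.0605,.105)
d=vision.get_image('side')
c=d['color'][115:215,220:345,::-1]
cv2.imwrite('pics/g7.png',cv2.resize(c,None,fx=5,fy=5,interpolation=cv2.INTER_CUBIC))"
```

```text
t 26.57 tcp [0.4716 0.0599 0.117 ] shift mm [ 0.6 -0.1 12. ] w 0.463 F [ 0.9  0.3 -0.3] yaw -0.4386 tilt [-0.0005 -0.0004]
```

View pics/g7.png

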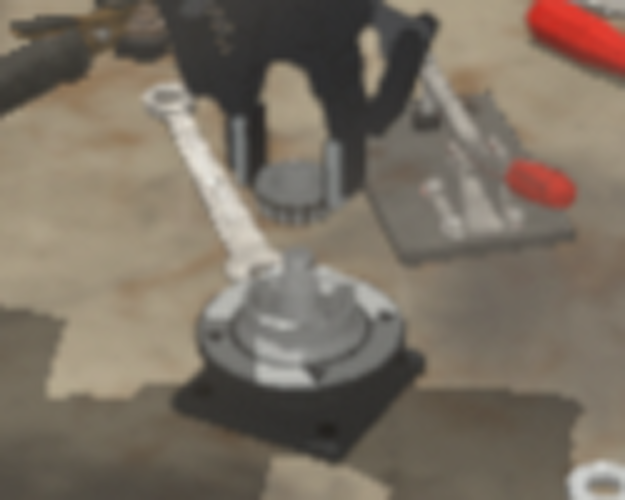

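Side view: the hub is seated level. The small bearing's centre is at crop x≈295 against the thread at 299, so I'll shift slightly in +x and lower.

>>> {"method": "play_rows", "body": {
  "travel": [
    [0.6, 0.4, 8],
    [0.6, 0.4, 20],
    [0.6, 0.4, 32],
    [0.6, 0.4, 41],
    [0.6, 0.4, 46]
  ],
  "dr": [
    [0, 0, 0],
    [0, 0, 0],
    [0, 0, 0],
    [0, 0, 0],
    [0, 0, 0]
  ]
}}

```text
clock: 27.25
tcp_pos: [0.472, 0.0613, 0.0702]
eef_rot: [[0.424, 0.906, -0.001], [0.906, -0.424, 0.0], [-0.0, -0.001, -1.0]]
ft_force: [-0.4, 0.0, -0.8]
gripper_width: 0.466
gripper_force: 60.9
```

>>> {"method": "play_rows", "body": {
  "travel": [
    [0, 0, 1],
    [0, 0, 3],
    [0, 0, 5],
    [0, 0, 7],
    [0, 0, 8]
  ],
  "dr": [
    [0, 0, 0],
    [0, 0, 0],
    [0, 0, 0],
    [0, 0, 0],
    [0, 0, 0]
  ]
}}

```text
clock: 27.88
tcp_pos: [0.4725, 0.0612, 0.0631]
eef_rot: [[0.424, 0.906, 0.0], [0.906, -0.424, -0.0], [0.0, 0.0, -1.0]]
ft_force: [0.4, -0.8, -1.7]
gripper_width: 0.466
gripper_force: 60.9
```

>>> {"method": "play_rows", "body": {
  "travel": [
    [0, 0, 1],
    [0, 0, 2],
    [0, 0, 3],
    [0, 0, 4],
    [0, 0, 4]
  ],
  "dr": [
    [0, 0, 0],
    [0, 0, 0],
    [0, 0, 0],
    [0, 0, 0],
    [0, 0, 0]
  ]
}}

```text
clock: 28.5
tcp_pos: [0.4725, 0.0612, 0.0599]
eef_rot: [[0.424, 0.906, 0.0], [0.906, -0.424, -0.0], [0.0, 0.0, -1.0]]
ft_force: [-1.4, -0.6, 6.6]
gripper_width: 0.47
gripper_force: 61.9
```

>>> {"method": "play_rows", "body": {
  "travel": [
    [0, 0, 0],
    [0, 0, 0],
    [0, 0, 0],
    [0, 0, -20],
    [0, 0, -60]
  ],
  "dr": [
    [0, 0, 0],
    [0, 0, 0],
    [0, 0, 0],
    [0, 0, 0],
    [0, 0, 0]
  ],
  "hand": 1
}}

```text
clock: 29.12
tcp_pos: [0.471, 0.0613, 0.1183]
eef_rot: [[0.424, 0.906, -0.004], [0.906, -0.424, 0.0], [-0.001, -0.004, -1.0]]
ft_force: [0.2, 0.2, 0.3]
gripper_width: 0.998
gripper_force: 0.0
```

>>> {"method": "play_rows", "body": {
  "travel": [
    [-5, 43, 0],
    [-12, 103, 0],
    [-18, 155, 15],
    [-19.5, 168, 50],
    [-19.5, 168, 80]
  ],
  "dr": [
    [0, 0, 0],
    [0, 0, 0],
    [0, 0, 0],
    [0, 0, 0],
    [0, 0, 0]
  ]
}}

```text
clock: 29.75
tcp_pos: [0.6172, -0.0288, 0.0375]
eef_rot: [[0.425, 0.905, 0.0], [0.905, -0.425, -0.0], [-0.0, 0.0, -1.0]]
ft_force: [-0.6, 0.1, -0.6]
gripper_width: 1.001
gripper_force: 0.0
```

```bash
python3 -c "
from h import *
go(.6164,-.0276,.0015)
T=vision.get_image('top');d=vision.get_image('side')
a=d['color'][130:230,220:320,::-1];b=d['color'][150:250,290:390,::-1]
cv2.imwrite('pics/g8.png',cv2.resize(np.hstack([a,b]),None,fx=4,fy=4,interpolation=cv2.INTER_CUBIC))"
```

```text
t 29.75 tcp [ 0.6172 -0.0288  0.0375] shift mm [ 0.7 -1.3 36. ] w 1.001 F [-0.6  0.1 -0.6] yaw -0.4393 tilt [ 0.0001 -0.0001]
```

View pics/g8.png

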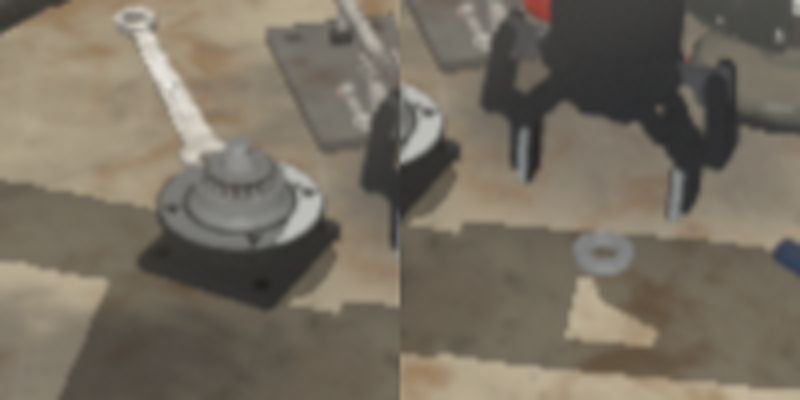

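The small bearing sits level in the hub at left crop (238,165), with the thread through it. The washer at right crop (603,253) is centred between the fingers. I'll grasp it.

>>> {"method": "play_rows", "body": {
  "travel": [
    [0.5, -1, 15],
    [0.5, -1, 29],
    [0.5, -1, 35],
    [0.5, -1, 36],
    [0.5, -1, 36]
  ],
  "dr": [
    [0, 0, 0],
    [0, 0, 0],
    [0, 0, 0],
    [0, 0, 0],
    [0, 0, 0]
  ]
}}

```text
clock: 30.48
tcp_pos: [0.6159, -0.0268, 0.0036]
eef_rot: [[0.424, 0.906, 0.001], [0.906, -0.424, -0.0], [0.0, 0.001, -1.0]]
ft_force: [-0.4, 0.5, 0.5]
gripper_width: 0.997
gripper_force: 0.0
```

>>> {"method": "play_rows", "body": {
  "travel": [
    [0, 0, 0],
    [0, 0, 0],
    [0, 0, 0],
    [0, 0, 0],
    [0, 0, 0]
  ],
  "dr": [
    [0, 0, 0],
    [0, 0, 0],
    [0, 0, 0],
    [0, 0, 0],
    [0, 0, 0]
  ],
  "hand": -1
}}

```text
clock: 31.1
tcp_pos: [0.6158, -0.0269, 0.004]
eef_rot: [[0.424, 0.906, 0.001], [0.906, -0.424, -0.0], [0.0, 0.001, -1.0]]
ft_force: [-2.2, 0.2, 5.0]
gripper_width: 0.353
gripper_force: 58.9
```

>>> {"method": "play_rows", "body": {
  "travel": [
    [0, 0, 0],
    [0, 0, 0],
    [0, 0, 2.5]
  ],
  "dr": [
    [0, 0, 0],
    [0, 0, 0],
    [0, 0, 0]
  ],
  "hand": 1
}}

```text
clock: 31.48
tcp_pos: [0.6157, -0.0269, 0.0006]
eef_rot: [[0.424, 0.906, 0.0], [0.906, -0.424, -0.0], [0.0, 0.0, -1.0]]
ft_force: [-0.5, -1.0, -0.3]
gripper_width: 0.968
gripper_force: 0.0
```

>>> {"method": "play_rows", "body": {
  "travel": [
    [0, 0, 0],
    [0, 0, 0],
    [0, 0, 0],
    [0, 0, 0],
    [0, 0, 0]
  ],
  "dr": [
    [0, 0, -0.18],
    [0, 0, -0.36],
    [0, 0, -0.54],
    [0, 0, -0.72],
    [0, 0, -0.9]
  ]
}}

```text
clock: 32.1
tcp_pos: [0.6155, -0.0268, 0.0003]
eef_rot: [[-0.451, 0.893, -0.0], [0.893, 0.451, 0.0], [0.0, -0.0, -1.0]]
ft_force: [-0.1, -0.5, -0.5]
gripper_width: 1.001
gripper_force: 0.0
```

>>> {"method": "play_rows", "body": {
  "travel": [
    [0, 0, 0],
    [0, 0, 0],
    [0, 0, 0],
    [0, 0, 0],
    [0, 0, 0]
  ],
  "dr": [
    [0, 0, -0.18],
    [0, 0, -0.36],
    [0, 0, -0.54],
    [0, 0, -0.67],
    [0, 0, -0.67]
  ]
}}

```text
clock: 32.72
tcp_pos: [0.6154, -0.0268, 0.0004]
eef_rot: [[-0.905, 0.426, -0.0], [0.426, 0.905, 0.0], [0.0, -0.0, -1.0]]
ft_force: [0.3, -0.4, 0.0]
gripper_width: 1.002
gripper_force: 0.0
```

>>> {"method": "play_rows", "body": {
  "travel": [
    [0, 0, 0],
    [0, 0, 0],
    [0, 0, 0],
    [0, 0, 0],
    [0, 0, 0]
  ],
  "dr": [
    [0, 0, 0],
    [0, 0, 0],
    [0, 0, 0],
    [0, 0, 0],
    [0, 0, 0]
  ],
  "hand": -1
}}

```text
clock: 33.35
tcp_pos: [0.6158, -0.0268, 0.0012]
eef_rot: [[-0.905, 0.425, 0.001], [0.425, 0.905, -0.0], [-0.001, 0.0, -1.0]]
ft_force: [-1.8, -0.3, 4.7]
gripper_width: 0.373
gripper_force: 59.3
```

```bash
python3 -c "
from h import *
go(.4722,.0608,.10)"
```

```text
t 33.35 tcp [ 0.6158 -0.0268  0.0012] shift mm [167.2  18.3 -98.9] w 0.373 F [-1.8 -0.3  4.7] yaw 1.1317 tilt [ 0.0007 -0.0001]
```

>>> {"method": "play_rows", "body": {
  "travel": [
    [0, 0, -20],
    [0, 0, -70],
    [30, 3, -110],
    [80, 9, -110],
    [135, 15, -110]
  ],
  "dr": [
    [0, 0, 0],
    [0, 0, 0],
    [0, 0, 0],
    [0, 0, 0],
    [0, 0, 0]
  ]
}}

```text
clock: 33.98
tcp_pos: [0.4991, 0.0445, 0.111]
eef_rot: [[-0.905, 0.426, 0.002], [0.426, 0.905, -0.0], [-0.001, 0.001, -1.0]]
ft_force: [-0.4, 1.0, -1.1]
gripper_width: 0.369
gripper_force: 59.6
```

>>> {"method": "play_rows", "body": {
  "travel": [
    [22, 2, 0],
    [32, 3.3, 0],
    [32, 3.3, 10],
    [32, 3.3, 18],
    [32, 3.3, 18]
  ],
  "dr": [
    [0, 0, 0],
    [0, 0, 0],
    [0, 0, 0],
    [0, 0, 0],
    [0, 0, 0]
  ]
}}

```text
clock: 34.6
tcp_pos: [0.4722, 0.0602, 0.0914]
eef_rot: [[-0.905, 0.426, -0.002], [0.426, 0.905, 0.0], [0.002, -0.001, -1.0]]
ft_force: [0.4, -0.2, 0.5]
gripper_width: 0.373
gripper_force: 59.6
```

```bash
python3 -c "
from h import *
go(.472,.0606,.0682)
d=vision.get_image('side')
c=d['color'][130:205,240:330,::-1]
cv2.imwrite('pics/g9.png',cv2.resize(c,None,fx=8,fy=8,interpolation=cv2.INTER_CUBIC))"
```

```text
t 34.6 tcp [0.4722 0.0602 0.0914] shift mm [ 0.3  0.3 23.2] w 0.373 F [ 0.4 -0.2  0.5] yaw 1.1313 tilt [-0.0022  0.0002]
```

View pics/g9.png

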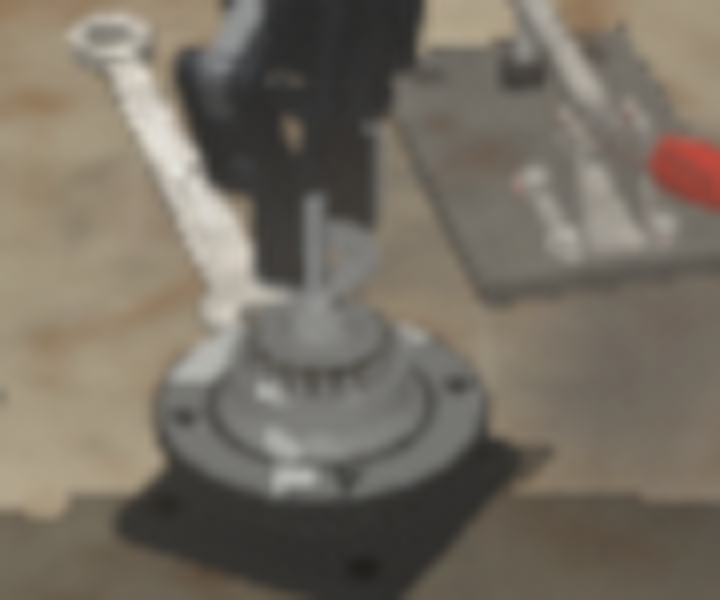

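The washer's right edge is at crop x=378, so its centre is about 318; the thread is at about 316. That is aligned, so I'll lower gently.

>>> {"method": "play_rows", "body": {
  "travel": [
    [0, 0.3, 4],
    [0, 0.3, 7],
    [0, 0.3, 9],
    [0, 0.3, 11],
    [0, 0.3, 12]
  ],
  "dr": [
    [0, 0, 0],
    [0, 0, 0],
    [0, 0, 0],
    [0, 0, 0],
    [0, 0, 0]
  ]
}}

```text
clock: 35.28
tcp_pos: [0.4723, 0.061, 0.0806]
eef_rot: [[-0.905, 0.425, -0.0], [0.425, 0.905, -0.0], [0.0, -0.0, -1.0]]
ft_force: [-0.3, -0.4, -1.0]
gripper_width: 0.372
gripper_force: 59.6
```

>>> {"method": "play_rows", "body": {
  "travel": [
    [0, 0, 2],
    [0, 0, 4],
    [0, 0, 6],
    [0, 0, 8],
    [0, 0, 9]
  ],
  "dr": [
    [0, 0, 0],
    [0, 0, 0],
    [0, 0, 0],
    [0, 0, 0],
    [0, 0, 0]
  ]
}}

```text
clock: 35.9
tcp_pos: [0.4722, 0.061, 0.0715]
eef_rot: [[-0.905, 0.425, -0.0], [0.425, 0.905, 0.0], [0.0, -0.0, -1.0]]
ft_force: [-0.6, 0.5, -0.7]
gripper_width: 0.372
gripper_force: 59.6
```

Threaded on freely. Seating it now.

>>> {"method": "play_rows", "body": {
  "travel": [
    [0, 0, 1],
    [0, 0, 2],
    [0, 0, 3],
    [0, 0, 4],
    [0, 0, 4]
  ],
  "dr": [
    [0, 0, 0],
    [0, 0, 0],
    [0, 0, 0],
    [0, 0, 0],
    [0, 0, 0]
  ]
}}

```text
clock: 36.52
tcp_pos: [0.4723, 0.061, 0.0681]
eef_rot: [[-0.905, 0.425, 0.0], [0.425, 0.905, -0.0], [-0.0, 0.0, -1.0]]
ft_force: [-2.6, 0.8, 4.4]
gripper_width: 0.374
gripper_force: 60.3
```

Contact at 0.0681, as predicted. I'll release, retreat and inspect.

>>> {"method": "play_rows", "body": {
  "travel": [
    [0, 0, -0.5],
    [0, 0, -0.5],
    [0, 0, -0.5],
    [0, 0, -20],
    [0, 0, -70]
  ],
  "dr": [
    [0, 0, 0],
    [0, 0, 0],
    [0, 0, 0],
    [0, 0, 0],
    [0, 0, 0]
  ],
  "hand": 1
}}

```text
clock: 37.15
tcp_pos: [0.4704, 0.0611, 0.1363]
eef_rot: [[-0.905, 0.425, -0.006], [0.425, 0.905, 0.001], [0.006, -0.002, -1.0]]
ft_force: [0.5, -0.0, -0.2]
gripper_width: 1.002
gripper_force: 0.0
```

>>> {"method": "play_rows", "body": {
  "travel": [
    [-22, -45, -30],
    [-45, -95, -50],
    [-65, -150, -50],
    [-75, -170, -50],
    [-75, -170, -50]
  ],
  "dr": [
    [0, 0, 0],
    [0, 0, 0],
    [0, 0, 0],
    [0, 0, 0],
    [0, 0, 0]
  ]
}}

```text
clock: 37.78
tcp_pos: [0.468, -0.1265, 0.1876]
eef_rot: [[-0.904, 0.428, 0.0], [0.428, 0.904, -0.0], [-0.0, -0.0, -1.0]]
ft_force: [0.7, -0.8, -0.6]
gripper_width: 1.0
gripper_force: 0.0
```

```bash
python3 -c "
from h import *
go(.472,.0606,.0682)
d=vision.get_image('side');e=vision.get_image('top')
cv2.imwrite('pics/g10.png',cv2.resize(np.hstack([d['color'][135:215,235:325,::-1],e['color'][190:270,230:320,::-1]]),None,fx=4.4,fy=4.4,interpolation=cv2.INTER_CUBIC))"
```

```text
t 37.77 tcp [ 0.468  -0.1265  0.1876] shift mm [ 76.4 170.8 119.4] w 1.0 F [ 0.7 -0.8 -0.6] yaw 1.1288 tilt [ 0.0001 -0.0002]
```

View pics/g10.png

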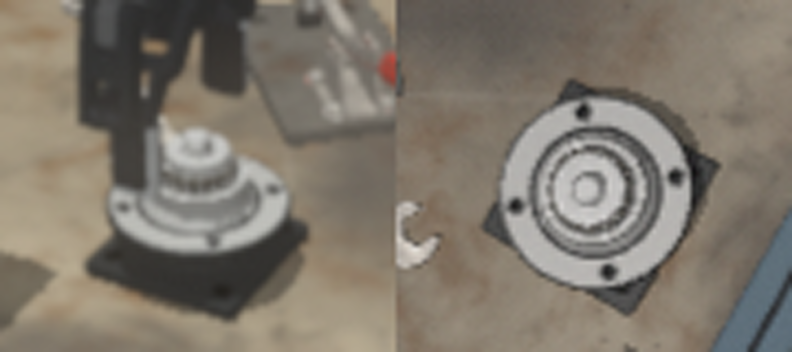

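Both views show the full stack level and concentric (side crop (195,150), top crop (590,188)), with the gripper clear. I'll let the arm settle and hand in.

>>> {"method": "play_rows", "body": {
  "travel": [
    [0, 0, 0],
    [0, 0, 0],
    [0, 0, 0]
  ],
  "dr": [
    [0, 0, 0],
    [0, 0, 0],
    [0, 0, 0]
  ]
}}

```text
clock: 38.25
tcp_pos: [0.4681, -0.1241, 0.1877]
eef_rot: [[-0.906, 0.424, 0.0], [0.424, 0.906, 0.0], [-0.0, 0.0, -1.0]]
ft_force: [-0.4, -0.6, -0.7]
gripper_width: 1.0
gripper_force: 0.0
```

```bash
python3 -c "
from plant import workorder
print(workorder.close_job())"
```

```text
the job is handed in; nothing more can be done
None
```

The large bearing, hub, small bearing and washer were fitted in that order, each seated on contact and level in the camera views; everything is released, the spanner and pliers were not touched, and the job was handed in at about 38 s (no verdict was returned).

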